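# Slide the locked bowl carriage up to its stop under the banding brush

## Robot

A 6-joint arm with a two-finger parallel gripper is mounted at the origin on the work surface. World frame = base frame: x ahead of the robot, y to its left, z up, the work surface at z = 0. Lengths are in m, angles in rad, forces in N, time in s.
With the tool pointing down it reaches from about 0.35 to 0.775 m from the base axis. Payload 7.3 kg.
Tool frame: the origin (TCP) lies on the centre line of the jaws, within the pads' length; the fingertips stand tip_reach ahead of it and the grasp point (between the pads) lies 6 mm ahead of it (tip_reach is the distance from the TCP to the fingertips, in m); x points along the fingers, y is the direction in which the jaws open and shut, and the axes are right-handed (so a half turn about x gives the same grasp; the last joint's range is limited). The gripper opens to 92 mm and grips with 3 to 60 N. Pads are 19 mm wide; open, the fingers measure 130 mm over their backs; the gripper's body (75 mm by 190 mm) begins 47 mm behind the grasp point.
Start: joints at [1.159, 0.342, 1.524, -0, 1.275, -0.146], TCP at [0.138, 0.507, 0.227] pointing down, gripper open.
Joint ranges: [-2.53, 2.53], [-0.77, 2.02], [0.04, 2.7], [-1, 4.14], [0.28, 2.66], [-3.11, 3.11]. Speed limits (rad/s): [2.57, 2.57, 3.14, 3.14, 3.14, 3.14].

## Interface

Orientations are given as [roll, pitch, yaw] about the fixed x, y, z axes, in that order (R = Rz(yaw) Ry(pitch) Rx(roll)).
In Python, from cell import observe, read_camera, get_calibration, hand_in, tip_reach gives the robot as it stands. The module is installed in compiled form; this text tells all that it offers.
- The arm moves only by the shell command python3 -m crank 'ROWS' [FORCE]. ROWS is JSON, a list of rows, each an object of numbers: "fingers": the opening, from -1 (shut) to 1 (fully open); "tx", "ty", "tz": the shift along the tool's x, y, z in units of 40 mm (1.0 is 40 mm); "roll": the turn about the tool's x in units of 10 degrees (1.0 is 10 degrees). In form: [{"fingers": .., "tx": .., "ty": .., "tz": .., "roll": ..}, ...]. A call has exactly 8 rows; each row is the pose to reach, as a shift and turn from the pose commanded when the call began, along the tool's axes at that moment; what a row does not reach only later rows make up. A row lasts 1/8 s, in which the tool goes at most 62.5 mm and 10.7 degrees, less where a joint would pass 70% of its speed; a pose out of reach is approached as far as the arm can. A call with a gripper value outside its range is refused whole. The fingers move at their own pace and stop on an object; FORCE is the grip in N (left out, the last holds). Time passes only in rows, so rows that repeat a pose let the fingers close, or fill a call up. It gives the time, the measured TCP pose, the force and the opening at its end, in the units of the state.
- observe(): the state, without advancing time (a new reading comes with each control period).
- read_camera(name): name is "side" or "top" or "wrist"; returns (picture, depth): 400x640x3 uint8, red, green, blue; 400x640 float32, m along the optical axis (not along the pixel's ray), 0 where there is no reading.
- get_calibration(name): a dict with "vertical_fov" (degrees; the focal length in pixels is half the picture's height over the tangent of half this angle, whatever the lens; pixels are square), "cx", "cy" (the principal point, pixels), "dist_coeffs" ([k1, k2, p1, p2, k3] as OpenCV has them; the pictures are not rectified), "pose" (4x4, takes a point from camera to world coordinates); the wrist camera has in their place "T_tool_cam" (4x4, takes a point from camera to tool coordinates, whose origin is the TCP and whose axes are the tool frame's). Camera axes: x right, y down, z forward; pixel columns grow to the right and rows downward; lengths in m; the calibration is good to about 2 mm. A picture is of the moment at which its call begins: read the wrist's pose just before it. get_calibration takes no time and is no camera call.
- hand_in(): hands the job in, once; it reports no verdict.
The state is a dict: "time": time; "qpos": joint angles; "qvel": joint speeds; "joint_efforts": joint torques, N m; "tool_pos": TCP position; "tool_rot": TCP orientation; "contact_force": force on the tool from outside, world axes, zero at the start; "torque": the same for the moment, N m; "opening": finger opening in m.
Only numpy, scipy, OpenCV 4.12 (cv2) and the standard library are available. Lean on these libraries where they do the work, as an engineer would, in place of code of your own. Each camera call takes 0.05 s, during which the arm holds its last target. There are 200 camera calls.

## Task

Bring the painted bowl under the banding brush: press the square lock button on the carriage and keep it held down while you push the carriage along its rail until it is fully home against the end stop, then let the button come up so the carriage is locked there, and move clear. Use only the fingertips or the outside of the fingers and grasp or lift nothing; do not touch the bowl (its paint is wet), do not shift the stop, and leave the other things on the bench alone.

Things in the scene. Friction and masses are not known exactly. Their poses are not given: they have to be found in the camera images.
- slide: The decorating slide's rail, bolted to the bench: a bare aluminium bar 64 wide, 430 long, 25 mm high. Origin on the bench, near the rail's middle; its y axis runs along the rail in the direction in which the carriage has to go (towards the stop), x across the rail, z up. The whole rail stands turned by up to about 0.5 rad on the bench.
- carriage (a joint): How far the grey painted carriage (86 wide, 210 long) has slid along the rail's +y, in m; 0 at the start. About 1.5 N moves it when unlocked; while the button is up the lock holds it. It carries the bowl on a cork disc at its leading end and the button tower at its trailing end, 115 mm behind the bowl's centre.
- button_top (a point): Centre of the top face of the lock button: a flat square steel pad 44 x 44 mm, 85 mm above the bench when up, on top of the carriage's grey square tower (64 across the rail, 56 along it, top 72 mm above the bench). The point moves with the button and the carriage.
- rib_face (a point): Face, towards the button, of the upright grey rib between the button and the bowl: 7 mm thick, 64 wide across the rail, rising 14 mm above the unpressed button. This point is 28 mm ahead of the button's centre and level with the unpressed button's top. A fingertip that holds the button down can push the carriage along against this face.
- lock_button (a joint): How far the lock button is pressed down, in m: 0 = up (carriage locked), 0.007 = fully down. Spring: starts to give at about 5 N, fully down at about 7.5 N. At the start a catch blocks the carriage until the button is more than 3 mm down (press it 5 mm or more); later a brake (about 35 N) bites wherever the carriage is when the button comes up.
- stop (a joint): Where the end stop has been clamped along the rail, in m along the rail's +y (it varies from run to run and stays clamped).
- stop_face (a point): Middle of the face of the end stop that the carriage runs against, 32 mm above the bench: a dark steel block 80 wide, 34 long, across the rail beyond the bowl, with an upright steel post (to 138 mm high) holding a small slanting brush. The carriage starts about 85 to 165 mm short of it.
- carriage_nose (a point): Middle of the leading end face of the carriage plate, 32 mm above the bench; it meets stop_face when the carriage is at its stop.
- cork_centre (a point): Centre of the top of the cork disc (84 mm across, 42 mm above the bench) on the carriage, under the bowl.
- bowl: Freshly painted blue bowl, 110 across the rim, 42 high, loose on the carriage's cork disc. Origin at the centre of its underside; z up. Rim 84 mm above the bench. Not to be touched; it rides along with the carriage.
- jar: Bystander: paint jar, 48 across, 60 high, on the robot's side of the rail. Origin under its centre.
- brush: Bystander: brush 170 long, lying along the far side of the rail.
- dish: Bystander: small terracotta dish, 80 across, 28 high, beyond the rail near the button's end. Origin under its centre.
- tile: Bystander: white tile 90 x 90 x 8, flat on the bench on the robot's side of the rail. Origin under its centre.
- cup: Bystander: white cup, 68 across, 75 high, well to the left. Origin under its centre.
- pigment: Bystander: pigment bottle, 44 across, 90 high, well to the right. Origin under its centre.
- kiln_ring: Bystander: clay ring 60 across, 22 high, to the right. Origin under its centre.

How it is judged:
On the way, in this order (a step that is already met when the one before it is completed fails the run):
1. the lock button is pressed down while the carriage is still near its start (value of joint lock_button above 0.002 m and value of joint carriage below 0.03 m), for 0.05 s.
2. the carriage meets the end stop with the button still held down (distance between carriage_nose and stop_face below 0.003 m and value of joint lock_button above 0.001 m), for 0.05 s.
At the end, for the whole second after the job is handed in: The carriage's nose is within 3 mm of the stop's face and at rest, the lock button has come up again (less than 0.7 mm down), and the bowl stands upright (within 0.1 rad) and at rest on the cork disc, within 15 mm of its centre (distance between carriage_nose and stop_face below 0.003 m and value of joint lock_button below 0.0007 m and velocity of joint carriage below 0.005 m/s and horizontal distance between bowl and cork_centre below 0.015 m and angle between bowl's own z axis and vertical below 0.1 rad and linear speed of bowl below 0.01 m/s); the robot touches nothing.
It fails at once if the bowl is touched by the robot (contact force between bowl and the fingers above 0.3 N or contact force between bowl and the arm above 0.3 N).
It fails at once if the bowl is lifted off the carriage or tipped (z of bowl in the frame of cork_centre above 0.01 m or angle between bowl's own z axis and vertical above 0.25 rad).
It fails at once if the stop is shifted by more than 4 mm (distance of stop_face from where it was at the start of the episode above 0.004 m).
It fails at once if a bystander is moved by more than 15 mm or lifted (distance of any of jar, brush, dish, tile, cup, pigment, kiln_ring from where it was at the start of the episode above 0.015 m).
It also fails if it takes over 42 s, if anything falls off the work surface, if the arm or the gripper's body presses on something with over 40 N, if the wrist force passes 120 N, or if a joint passes its speed limit or range.

## Working session

There is one attempt and no reset: what is moved stays moved. The work goes in short steps, Python scripts to look and compute and a shell command to move; the robot and the scene stay as the last step left them, time stands still between calls to the robot, and variables do not carry over. Pictures are saved under pics/ and viewed, about 8 in all and at most 12, crops included, and the job is handed in when it is done.

```bash
mkdir -p pics; cat > h.py <<'E'
import numpy as np, cv2
from cell import *
from scipy.spatial.transform import Rotation as R
def K(c):
    f=200/np.tan(np.radians(c["vertical_fov"])/2); return np.array([[f,0,c["cx"]],[0,f,c["cy"]],[0,0,1.]])
def tool():
    s=observe(); T=np.eye(4); T[:3,:3]=R.from_euler("xyz",s["tool_rot"]).as_matrix(); T[:3,3]=s["tool_pos"]; return T
def shot(n):
    c=get_calibration(n); P=tool()@np.array(c["T_tool_cam"]) if n=="wrist" else np.array(c["pose"])
    im,d=read_camera(n); return c,P,im,d
def cloud(c,P,d):
    v,u=np.mgrid[0:400,0:640]; uv=np.stack([u,v],-1).reshape(-1,1,2).astype(float)
    n=cv2.undistortPoints(uv,K(c),np.array(c["dist_coeffs"])).reshape(400,640,2)
    X=np.dstack([n*d[...,None],d]); W=X@P[:3,:3].T+P[:3,3]; W[d==0]=np.nan; return W
E
python3 - <<'E'
from h import *
s=observe(); print({k:np.round(v,3) for k,v in s.items()}, tip_reach if not callable(tip_reach) else tip_reach())
print(np.round(tool()[:3,:3],3))
for n in("top","side"):
    c,P,im,d=shot(n); cv2.imwrite(f"pics/{n}0.png",im[...,::-1]); np.savez(f"{n}0.npz",W=cloud(c,P,d),im=im); print(n,np.round(P,3).tolist())
E
```

```text
{'time': np.float64(0.0), 'qpos': array([ 1.159,  0.343,  1.525,  0.   ,  1.275, -0.146]), 'qvel': array([-0.   , -0.001, -0.001, -0.001,  0.   ,  0.001]), 'joint_efforts': array([-3.0000e-03, -4.3126e+01, -2.4421e+01,  7.1000e-02,  5.6000e-02,
       -0.0000e+00]), 'tool_pos': array([0.138, 0.506, 0.227]), 'tool_rot': array([-1.723,  1.569, -1.988]), 'contact_force': array([-0.034,  0.266,  0.932]), 'torque': array([ 0.026, -0.046,  0.029]), 'opening': np.float64(0.092)} 0.025
[[-0.001  0.263  0.965]
 [-0.001  0.965 -0.263]
 [-1.    -0.001 -0.   ]]
top [[0.017, -0.989, 0.145, 0.433], [-1.0, -0.016, 0.004, 0.032], [-0.001, -0.145, -0.989, 1.286], [0.0, 0.0, 0.0, 1.0]]
side [[0.992, -0.086, 0.089, 0.487], [-0.123, -0.778, 0.616, -0.706], [0.016, -0.623, -0.782, 1.026], [0.0, 0.0, 0.0, 1.0]]
```

View pics/top0.png

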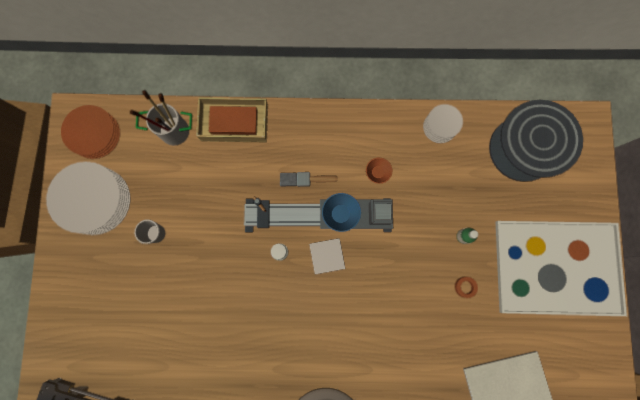

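View pics/side0.png

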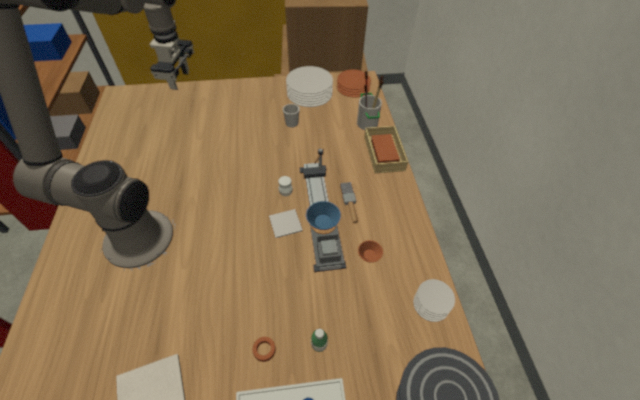

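The top view shows the stop at about px (262,213), the bowl at (341,211) and the button at (381,211), with the carriage to travel left (world +y). The side view agrees, with the button at (329,247). Next I'll measure with depth from both views.

```bash
python3 - <<'E'
from h import *
for n,(u0,u1,v0,v1) in {"top":(362,396,194,236),"side":(308,348,228,275)}.items():
    z=np.load(n+"0.npz"); W=z["W"]; im=z["im"]
    big=cv2.resize(im[v0-10:v1+10,u0-10 if n=="side" else 235:u1+10],None,fx=4,fy=4,interpolation=cv2.INTER_CUBIC); cv2.imwrite(f"pics/{n}c.png",big[...,::-1])
    w=W[v0:v1,u0:u1].reshape(-1,3); w=w[~np.isnan(w[:,0])]
    print(n,np.histogram(w[:,2],bins=np.arange(-.01,.13,.006)))
    b=w[(w[:,2]>.077)&(w[:,2]<.091)]; print("button lvl",len(b),b.mean(0),b.min(0),b.max(0))
    # all scene z bands
    a=W.reshape(-1,3); a=a[(abs(a[:,0]-.6)<.15)&(abs(a[:,1]-.03)<.35)]
    r=a[(a[:,2]>.018)&(a[:,2]<.030)]; 
    for lo,hi,nm in((.018,.030,"rail"),(.077,.091,"85"),(.100,.3,"post")):
        r=a[(a[:,2]>lo)&(a[:,2]<hi)]; print(nm,len(r),r.min(0),r.max(0),r.mean(0)) if len(r) else 0
E
```

```text
top (array([ 25, 305, 136,  28,   1,   0,   5, 226, 131,  19,  16,   8,  11,
       128,  51, 146, 113,  22,  47,   0,   0,   0,   0]), array([-0.01 , -0.004,  0.002,  0.008,  0.014,  0.02 ,  0.026,  0.032,
        0.038,  0.044,  0.05 ,  0.056,  0.062,  0.068,  0.074,  0.08 ,
        0.086,  0.092,  0.098,  0.104,  0.11 ,  0.116,  0.122,  0.128]))
button lvl 268 [ 0.59310106 -0.14802547  0.08521035] [ 0.56061882 -0.17195076  0.07700804] [ 0.62169694 -0.11534082  0.09091517]
rail 1859 [ 0.45841271 -0.18718011  0.01800947] [0.74998175 0.24351403 0.02997264] [0.61874069 0.0854322  0.02413914]
85 564 [ 0.53651187 -0.17195076  0.07700804] [0.64341783 0.18686315 0.09091517] [ 0.59269815 -0.08933574  0.08387485]
post 100 [ 0.56383397 -0.12169012  0.10009009] [0.62175054 0.20196939 0.14488381] [0.60195634 0.11456722 0.12332608]
side (array([  9, 541, 123,  62,  21,  25,  26, 244, 179,  33,  26,  23,  31,
       140,  54, 190,  78,  42,  25,   0,   0,   0,   0]), array([-0.01 , -0.004,  0.002,  0.008,  0.014,  0.02 ,  0.026,  0.032,
        0.038,  0.044,  0.05 ,  0.056,  0.062,  0.068,  0.074,  0.08 ,
        0.086,  0.092,  0.098,  0.104,  0.11 ,  0.116,  0.122,  0.128]))
button lvl 290 [ 0.59051113 -0.14131826  0.08418921] [ 0.56038488 -0.17350059  0.07703118] [ 0.62025804 -0.08047838  0.09074448]
rail 926 [ 0.45388186 -0.18563582  0.01800065] [0.74937695 0.24801759 0.02998505] [0.62307142 0.05682935 0.02402231]
85 478 [ 0.53540868 -0.17350059  0.07703118] [0.64175128 0.19166305 0.09074448] [ 0.59026447 -0.08875968  0.08330921]
post 72 [ 0.56363823 -0.12198107  0.10030646] [0.61821695 0.20415367 0.14295799] [0.60179338 0.16251131 0.12232726]
```

View pics/topc.png

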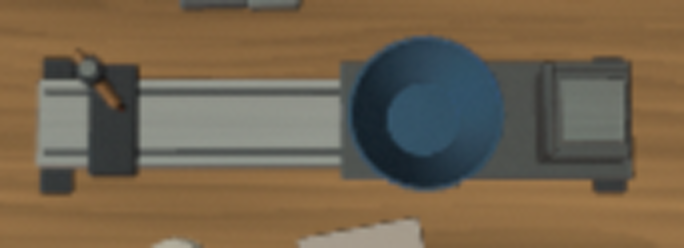

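```bash
cat > geo.py <<'E'
from h import *
def line(a):  # axis via minAreaRect
    (cx,cy),(w,h),ang=cv2.minAreaRect(a[:,:2].astype(np.float32)*1000); return round(cx,1),round(cy,1),round(w,1),round(h,1),round(ang,2)
for n in("top","side"):
    z=np.load(n+"0.npz"); W=z["W"]; a=W.reshape(-1,3); a=a[(abs(a[:,0]-.59)<.06)&(abs(a[:,1]-.03)<.25)]
    y=a[:,1]
    r=a[(y>.02)&(y<.13)&(a[:,2]>.016)&(a[:,2]<.034)]
    ys=np.arange(.025,.13,.006); m=[]
    for q in ys:
        s=r[abs(r[:,1]-q)<.004]; m.append((s[:,0].min()+s[:,0].max())/2)
    p=np.polyfit(ys,m,1); print(n,"rail mid x=%.4f*y+%.4f"%tuple(p),"z",np.median(r[:,2]), "yaw of +y", np.arctan(-p[0]))
    d=np.array([p[0],1])/np.hypot(p[0],1); nx=np.array([d[1],-d[0]]); o=np.array([p[1],0])
    L=(a[:,:2]-o)@d; X=(a[:,:2]-o)@nx; Z=a[:,2]
    for nm,s in {"btn":(Z>.079)&(Z<.090)&(L<-.1)&(abs(X)<.03),"tower":(Z>.066)&(Z<.076)&(L<-.1),"rib":(Z>.092)&(L<-.08),"rim":(Z>.075)&(Z<.09)&(L>-.11)&(L<.05),"plate":(Z>.031)&(Z<.046)&(L<.03),"stop":(Z>.035)&(Z<.08)&(L>.1)&(abs(X)<.05),"post":(Z>.09)&(L>.1)}.items():
        if s.sum(): print(nm,s.sum(),"L",np.round(np.percentile(L[s],[0,3,50,97,100]),4),"X",np.round(np.percentile(X[s],[3,50,97]),4),"Z",np.round(np.median(Z[s]),4))
    print("o",o,"d",d)
E
python3 geo.py
```

```text
top rail mid x=-0.0190*y+0.5896 z 0.025325643006340326 yaw of +y 0.018983901367534663
btn 252 L [-0.1717 -0.1705 -0.1489 -0.1163 -0.1157] X [-0.0206  0.0013  0.0212] Z 0.0853
tower 165 L [-0.1787 -0.1782 -0.1541 -0.1245 -0.116 ] X [-0.0305 -0.0141  0.0318] Z 0.0721
rib 69 L [-0.1588 -0.1225 -0.1192 -0.1158 -0.1154] X [-0.028   0.0002  0.0298] Z 0.0991
rim 334 L [-0.0881 -0.0854 -0.0385  0.0148  0.0176] X [-0.051   0.0037  0.0504] Z 0.0822
plate 661 L [-0.1855 -0.1803 -0.1006  0.0226  0.0228] X [-0.0412 -0.0073  0.043 ] Z 0.0376
stop 293 L [0.1691 0.1705 0.1851 0.2027 0.2033] X [-0.0381 -0.0045  0.037 ] Z 0.0471
post 79 L [0.1737 0.1753 0.188  0.1991 0.2014] X [0.003  0.018  0.0324] Z 0.1363
o [0.58960271 0.        ] d [-0.01898276  0.99981981]Traceback (most recent call last):
  File "geo.py", line 10, in <module>
    s=r[abs(r[:,1]-q)<.004]; m.append((s[:,0].min()+s[:,0].max())/2)
                                       ~~~~~~~~~~^^
    return umr_minimum(a, axis, None, out, keepdims, initial, where)
ValueError: zero-size array to reduction operation minimum which has no identity
```

```bash
python3 -m crank '[{"fingers":-1,"tx":0,"ty":-1.5,"tz":1.8,"roll":0.9},{"fingers":-1,"tx":0,"ty":-2.5,"tz":3,"roll":1.8},{"fingers":-1,"tx":0,"ty":-3.5,"tz":4.2,"roll":2.7},{"fingers":-1,"tx":0,"ty":-4.5,"tz":5.4,"roll":3.6},{"fingers":-1,"tx":0,"ty":-5.5,"tz":6.6,"roll":4.5},{"fingers":-1,"tx":0,"ty":-6.5,"tz":7.8,"roll":5.4},{"fingers":-1,"tx":0,"ty":-7.5,"tz":9,"roll":6.3},{"fingers":-1,"tx":0,"ty":-8.5,"tz":10.2,"roll":7.37}]' 10
python3 - <<'E'
from h import *
T=tool(); print(np.round(T,4)); print(T[:3,:3].T@(np.array([.5925,-.150,.227])-T[:3,3])/.04, observe()["opening"])
E
```

```text
time: 1.1
tool_pos: [0.4252, 0.0949, 0.2272]
tool_rot: [2.99, 1.57, 1.432]
contact_force: [1.2, -0.3, 0.6]
opening: 0.0166
[[ 0.000e+00  9.999e-01  1.260e-02  4.252e-01]
 [ 3.000e-04  1.260e-02 -9.999e-01  9.490e-02]
 [-1.000e+00  0.000e+00 -3.000e-04  2.272e-01]
 [ 0.000e+00  0.000e+00  0.000e+00  1.000e+00]]
[2.48682269e-03 4.10645852e+00 6.17520705e+00] 0.016591310974076044
```

```bash
python3 -m crank '[{"fingers":-1,"tx":0,"ty":0.7,"tz":1.1,"roll":0},{"fingers":-1,"tx":0,"ty":1.4,"tz":2.2,"roll":0},{"fingers":-1,"tx":0,"ty":2.1,"tz":3.2,"roll":0},{"fingers":-1,"tx":0,"ty":2.8,"tz":4.2,"roll":0},{"fingers":-1,"tx":0,"ty":3.5,"tz":5.2,"roll":0},{"fingers":-1,"tx":0,"ty":4.1,"tz":6.2,"roll":0},{"fingers":-1,"tx":0,"ty":4.1,"tz":6.2,"roll":0},{"fingers":-1,"tx":0,"ty":4.1,"tz":6.2,"roll":0}]'
cat > wr.py <<'E'
import sys
from h import *
T=tool(); c,P,im,d=shot("wrist"); n=sys.argv[1]
cv2.imwrite(f"pics/{n}.png",im[...,::-1]); W=cloud(c,P,d); np.savez(n+".npz",W=W,im=im,P=P)
print(np.round(T,4),observe()["opening"],np.round(observe()["contact_force"],2)); print("cam",np.round(P[:3,3],3),np.round(P[:3,2],2), "valid",np.mean(d>0))
o=np.array([.5896,0]);dd=np.array([-.019,.99982]);nx=np.array([.99982,.019])
a=W.reshape(-1,3);L=(a[:,:2]-o)@dd;X=(a[:,:2]-o)@nx;Z=a[:,2]
for nm,s in {"btn":(Z>.079)&(Z<.090)&(L<-.125)&(L>-.18)&(abs(X)<.03),"tower":(Z>.066)&(Z<.076)&(L<-.1)&(L>-.2)&(abs(X)<.05),"rib":(Z>.092)&(Z<.105)&(L<-.1)&(L>-.14)&(abs(X)<.05),"rim":(Z>.079)&(Z<.09)&(L>-.11)&(L<.05)&(abs(X)<.06),"stop":(Z>.035)&(Z<.08)&(L>.1)&(L<.25)&(abs(X)<.05)}.items():
    if s.sum(): print(nm,s.sum(),"L",np.round(np.percentile(L[s],[1,50,99]),4),"X",np.round(np.percentile(X[s],[1,50,99]),4),"Z",np.round(np.median(Z[s]),4))
E
python3 wr.py w1
```

```text
time: 2.1
tool_pos: [0.5925, -0.1475, 0.2265]
tool_rot: [-2.188, 1.569, 2.543]
contact_force: [0.6, -0.7, -0.0]
opening: 0.0007
[[-0.0015  0.9998  0.0185  0.5925]
 [ 0.001   0.0185 -0.9998 -0.1475]
 [-1.     -0.0015 -0.0011  0.2265]
 [ 0.      0.      0.      1.    ]] 0.00014132727897170615 [0.33 0.83 1.15]
cam [ 0.591 -0.065  0.384] [ 0.   -0.3  -0.95] valid 0.9961875
btn 1484 L [-0.1709 -0.1484 -0.1281] X [-0.0212  0.0002  0.0214] Z 0.0846
tower 842 L [-0.1772 -0.1458 -0.1148] X [-0.0316 -0.001   0.0315] Z 0.0714
rib 423 L [-0.1209 -0.1175 -0.1148] X [-0.0308  0.0002  0.0313] Z 0.0981
rim 2134 L [-0.0863 -0.0226  0.0193] X [-0.0537 -0.0007  0.0522] Z 0.0827
```

View pics/w1.png

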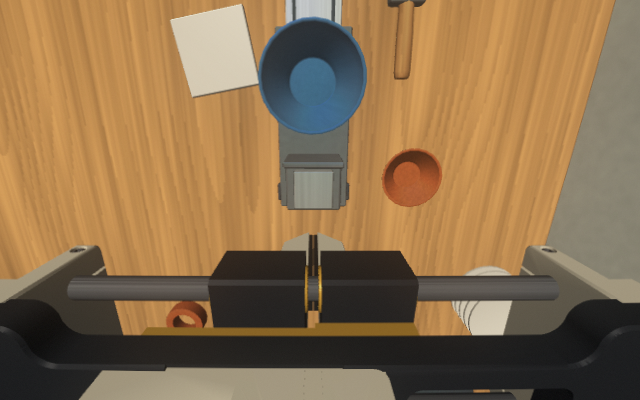

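The wrist view shows the button at (313,189), the rib at (313,160) and the bowl rim from (258,76) to (367,76). Its depth agrees with the top view to within about 2 mm: button at L=-0.150, rib face at -0.1215, Z 0.085. I'll descend to just behind the rib.

```bash
python3 -m crank '[{"fingers":-1,"tx":0.3,"ty":0,"tz":-0.3,"roll":0},{"fingers":-1,"tx":0.9,"ty":0,"tz":-0.3,"roll":0},{"fingers":-1,"tx":1.5,"ty":0,"tz":-0.3,"roll":0},{"fingers":-1,"tx":2.0,"ty":0,"tz":-0.3,"roll":0},{"fingers":-1,"tx":2.4,"ty":0,"tz":-0.3,"roll":0},{"fingers":-1,"tx":2.65,"ty":0,"tz":-0.3,"roll":0},{"fingers":-1,"tx":2.65,"ty":0,"tz":-0.3,"roll":0},{"fingers":-1,"tx":2.65,"ty":0,"tz":-0.3,"roll":0}]'
python3 wr.py w2
```

```text
time: 3.15
tool_pos: [0.5933, -0.1361, 0.1219]
tool_rot: [1.294, 1.569, -0.258]
contact_force: [-0.2, -0.4, 0.4]
opening: 0.0001
[[ 1.300e-03  9.998e-01  1.870e-02  5.933e-01]
 [-4.000e-04  1.870e-02 -9.998e-01 -1.361e-01]
 [-1.000e+00  1.300e-03  4.000e-04  1.219e-01]
 [ 0.000e+00  0.000e+00  0.000e+00  1.000e+00]] 0.0006554232441303696 [-0.52  0.25  0.07]
cam [ 0.592 -0.054  0.279] [ 0.01 -0.3  -0.95] valid 0.99602734375
btn 1348 L [-0.1478 -0.1355 -0.1277] X [-0.0214 -0.0001  0.0215] Z 0.0846
tower 1009 L [-0.1642 -0.1402 -0.1147] X [-0.0315 -0.0016  0.0317] Z 0.0714
rib 1001 L [-0.1208 -0.1169 -0.1146] X [-0.0304  0.0001  0.031 ] Z 0.0982
rim 4299 L [-0.0869 -0.0349  0.0106] X [-0.0536  0.      0.0524] Z 0.0827
```

View pics/w2.png

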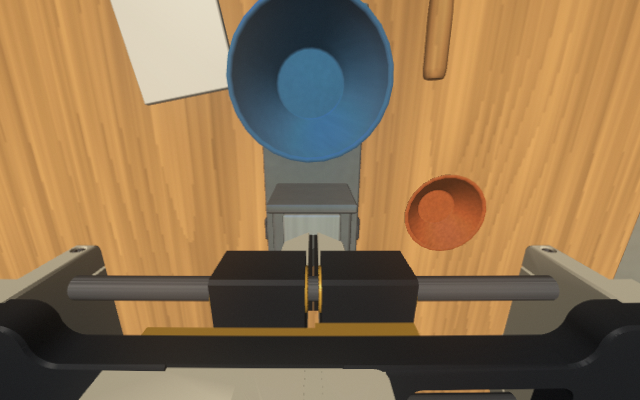

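The fingertip is behind the rib (313,200) and above the button (313,230), clear of both. Next I'll press.

```bash
python3 -m crank '[{"fingers":-1,"tx":0.1,"ty":0,"tz":0,"roll":0},{"fingers":-1,"tx":0.2,"ty":0,"tz":0,"roll":0},{"fingers":-1,"tx":0.27,"ty":0,"tz":0,"roll":0},{"fingers":-1,"tx":0.32,"ty":0,"tz":0,"roll":0},{"fingers":-1,"tx":0.36,"ty":0,"tz":0,"roll":0},{"fingers":-1,"tx":0.4,"ty":0,"tz":0,"roll":0},{"fingers":-1,"tx":0.4,"ty":0,"tz":0,"roll":0},{"fingers":-1,"tx":0.4,"ty":0,"tz":0,"roll":0}]'
```

```text
time: 4.2
tool_pos: [0.5929, -0.1361, 0.1053]
tool_rot: [1.673, 1.571, 0.121]
contact_force: [-0.2, 0.2, 0.6]
opening: 0.0003
```

```bash
python3 -m crank '[{"fingers":-1,"tx":0.03,"ty":0,"tz":0,"roll":0},{"fingers":-1,"tx":0.06,"ty":0,"tz":0,"roll":0},{"fingers":-1,"tx":0.08,"ty":0,"tz":0,"roll":0},{"fingers":-1,"tx":0.1,"ty":0,"tz":0,"roll":0},{"fingers":-1,"tx":0.1,"ty":0,"tz":0,"roll":0},{"fingers":-1,"tx":0.1,"ty":0,"tz":0,"roll":0},{"fingers":-1,"tx":0.1,"ty":0,"tz":0,"roll":0},{"fingers":-1,"tx":0.1,"ty":0,"tz":0,"roll":0}]'
python3 - <<'E'
from h import *
for i in range(3):
    print(np.round(observe()["contact_force"],2),np.round(observe()["tool_pos"],4), tip_reach); read_camera("side")
E
```

```text
time: 5.2
tool_pos: [0.5928, -0.136, 0.1012]
tool_rot: [2.068, 1.571, 0.516]
contact_force: [0.6, 0.2, 0.0]
opening: 0.0008
[0.58 0.25 0.03] [ 0.5928 -0.136   0.1012] 0.025
[-1.04  0.21 -0.16] [ 0.5928 -0.1361  0.1012] 0.025
[0.4  0.12 0.12] [ 0.5928 -0.1361  0.1012] 0.025
```

No force even though the computed tip is below the pressed height, so I'll look.

```bash
python3 - <<'E'
from h import *
c,P,im,d=shot("side"); W=cloud(c,P,d)
A=cv2.resize(im[190:290,270:390],None,fx=5,fy=5,interpolation=cv2.INTER_CUBIC)[...,::-1]; cv2.imwrite("pics/s2.png",A)
c,P,im2,d2=shot("wrist"); W2=cloud(c,P,d2)
for u,v in [(313,225),(313,232),(313,240),(313,255),(313,280),(311,245),(316,245),(300,235),(326,235),(290,235)]: print((u,v),np.round(W2[v,u],4),im2[v,u])
B=cv2.resize(im2[160:300,240:390],None,fx=4,fy=4,interpolation=cv2.INTER_CUBIC)[...,::-1]; cv2.imwrite("pics/w3.png",B)
E
```

```text
(313, 225) [ 0.593  -0.1277  0.0836] [107 106  99]
(313, 232) [ 0.5931 -0.1321  0.0853] [158 162 148]
(313, 240) [ 0.593 -0.127  0.108] [89 89 82]
(313, 255) [ 0.593  -0.127   0.1261] [56 56 50]
(313, 280) [ 0.5925 -0.1053  0.1814] [84 82 78]
(311, 245) [ 0.5918 -0.1272  0.1141] [40 37 33]
(316, 245) [ 0.5947 -0.1268  0.1148] [39 37 32]
(300, 235) [ 0.585  -0.1259  0.1036] [163 161 141]
(326, 235) [ 0.602  -0.1343  0.0851] [160 157 140]
(290, 235) [ 0.5774 -0.1349  0.0847] [153 155 141]
```

View pics/s2.png

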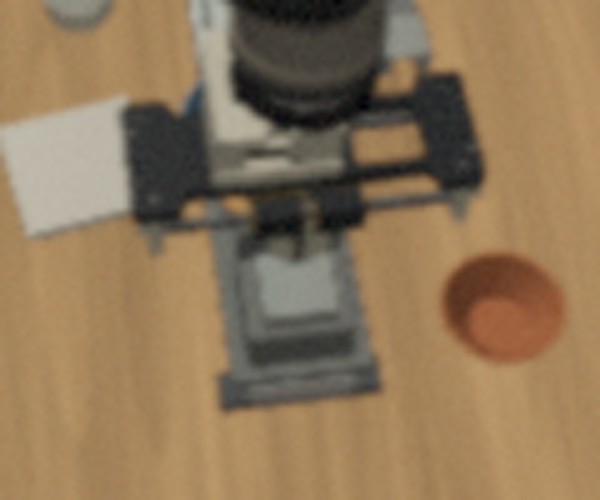

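View pics/w3.png

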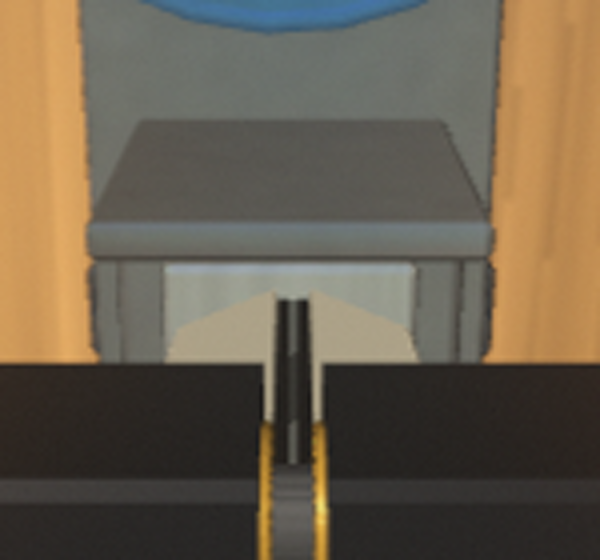

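The wrist crop shows the fingertips (lower edge at about crop (290,298)) still above the untouched button, so the real tips stand higher than tip_reach suggests. I'll measure that in the depth image.

```bash
python3 - <<'E'
from h import *
T=tool();c,P,im,d=shot("wrist"); W=cloud(c,P,d)
for u in (296,302,306,309,312,315,318,322,330):
    col=W[222:262,u]; 
    # last row (from bottom up) still on finger: z jump
    k=[(v+222,round(col[v,1],4),round(col[v,2],4)) for v in range(6,22,2)]
    print(u,k)
X=(W-T[:3,3])@T[:3,:3]
m=(abs(X[...,1])<.045)&(abs(X[...,2])<.02)&(X[...,0]>-.05)&(W[...,2]>.09); print("max tool-x of finger pts",np.percentile(X[m][:,0],[50,95,99,100]), "z range",np.percentile(X[m][:,2],[1,50,99]))
E
```

```text
296 [(228, np.float64(-0.1296), np.float64(0.0847)), (230, np.float64(-0.1309), np.float64(0.0851)), (232, np.float64(-0.1322), np.float64(0.0855)), (234, np.float64(-0.134), np.float64(0.0849)), (236, np.float64(-0.1348), np.float64(0.0862)), (238, np.float64(-0.1253), np.float64(0.1091)), (240, np.float64(-0.1257), np.float64(0.1111)), (242, np.float64(-0.1254), np.float64(0.1142))]
302 [(228, np.float64(-0.13), np.float64(0.0837)), (230, np.float64(-0.1308), np.float64(0.0852)), (232, np.float64(-0.1326), np.float64(0.0844)), (234, np.float64(-0.1254), np.float64(0.1033)), (236, np.float64(-0.1262), np.float64(0.1045)), (238, np.float64(-0.1256), np.float64(0.1083)), (240, np.float64(-0.1259), np.float64(0.1105)), (242, np.float64(-0.126), np.float64(0.1128))]
306 [(228, np.float64(-0.1293), np.float64(0.0851)), (230, np.float64(-0.1311), np.float64(0.0844)), (232, np.float64(-0.1329), np.float64(0.0837)), (234, np.float64(-0.1259), np.float64(0.1021)), (236, np.float64(-0.1254), np.float64(0.106)), (238, np.float64(-0.1254), np.float64(0.1087)), (240, np.float64(-0.1258), np.floa
[... 1801 characters left out ...]
236, np.float64(-0.1251), np.float64(0.1063)), (238, np.float64(-0.1257), np.float64(0.1078)), (240, np.float64(-0.1254), np.float64(0.1111)), (242, np.float64(-0.1253), np.float64(0.1139))]
330 [(228, np.float64(-0.1294), np.float64(0.0843)), (230, np.float64(-0.1307), np.float64(0.0847)), (232, np.float64(-0.1318), np.float64(0.0855)), (234, np.float64(-0.1333), np.float64(0.0853)), (236, np.float64(-0.1352), np.float64(0.0845)), (238, np.float64(-0.1257), np.float64(0.1076)), (240, np.float64(-0.1253), np.float64(0.1112)), (242, np.float64(-0.1251), np.float64(0.1141))]
max tool-x of finger pts [-0.00985077  0.00345208  0.00407719  0.00475868] z range [-0.01987714 -0.01068029  0.00883273]
```

Relative depth puts the fingertip lower edge at z≈0.101, about level with the TCP and 16 mm above the button top at 0.0847. That contradicts tip_reach. I'll trust the picture and go down gently, checking the force.

```bash
python3 -m crank '[{"fingers":-1,"tx":0.1,"ty":0,"tz":0,"roll":0},{"fingers":-1,"tx":0.2,"ty":0,"tz":0,"roll":0},{"fingers":-1,"tx":0.28,"ty":0,"tz":0,"roll":0},{"fingers":-1,"tx":0.33,"ty":0,"tz":0,"roll":0},{"fingers":-1,"tx":0.38,"ty":0,"tz":0,"roll":0},{"fingers":-1,"tx":0.42,"ty":0,"tz":0,"roll":0},{"fingers":-1,"tx":0.45,"ty":0,"tz":0,"roll":0},{"fingers":-1,"tx":0.45,"ty":0,"tz":0,"roll":0}]'
```

```text
time: 6.5
tool_pos: [0.5929, -0.1361, 0.0836]
tool_rot: [1.349, 1.57, -0.203]
contact_force: [-0.5, 0.4, 5.3]
opening: 0.0002
```

Contact at 5.3 N confirms it. I'll press about 5.5 mm further.

```bash
python3 -m crank '[{"fingers":-1,"tx":0.03,"ty":0,"tz":0,"roll":0},{"fingers":-1,"tx":0.06,"ty":0,"tz":0,"roll":0},{"fingers":-1,"tx":0.09,"ty":0,"tz":0,"roll":0},{"fingers":-1,"tx":0.12,"ty":0,"tz":0,"roll":0},{"fingers":-1,"tx":0.15,"ty":0,"tz":0,"roll":0},{"fingers":-1,"tx":0.15,"ty":0,"tz":0,"roll":0},{"fingers":-1,"tx":0.15,"ty":0,"tz":0,"roll":0},{"fingers":-1,"tx":0.15,"ty":0,"tz":0,"roll":0}]'
```

```text
time: 7.5
tool_pos: [0.593, -0.1361, 0.0785]
tool_rot: [1.144, 1.57, -0.408]
contact_force: [-4.2, 1.2, 10.2]
opening: 0.0002
```

```bash
python3 -m crank '[{"fingers":-1,"tx":0,"ty":0,"tz":-0.05,"roll":0},{"fingers":-1,"tx":0,"ty":0,"tz":-0.12,"roll":0},{"fingers":-1,"tx":0,"ty":0,"tz":-0.22,"roll":0},{"fingers":-1,"tx":0,"ty":0,"tz":-0.34,"roll":0},{"fingers":-1,"tx":0,"ty":0,"tz":-0.48,"roll":0},{"fingers":-1,"tx":0,"ty":0,"tz":-0.6,"roll":0},{"fingers":-1,"tx":0,"ty":0,"tz":-0.7,"roll":0},{"fingers":-1,"tx":0,"ty":0,"tz":-0.75,"roll":0}]'
python3 wr.py w4 | head -8
```

```text
time: 8.5
tool_pos: [0.5924, -0.1065, 0.0785]
tool_rot: [0.737, 1.569, -0.815]
contact_force: [-3.6, -0.5, 11.2]
opening: 0.0005
[[ 0.0011  0.9998  0.0189  0.5924]
 [-0.0012  0.0189 -0.9998 -0.1065]
 [-1.      0.0011  0.0012  0.0785]
 [ 0.      0.      0.      1.    ]] 0.0005596385078055993 [-3.93 -0.54 11.31]
cam [ 0.591 -0.024  0.235] [ 0.01 -0.31 -0.95] valid 0.99611328125
tower 278 L [-0.1122 -0.1082 -0.1043] X [-0.0313 -0.0212  0.0316] Z 0.0715
rim 6604 L [-0.086  -0.0252  0.0257] X [-0.0538 -0.0012  0.0526] Z 0.0828
```

```bash
cat > st.py <<'E'
from h import *
o=np.array([.5896,0]);dd=np.array([-.019,.99982]);nx=np.array([.99982,.019])
def rep(n,W):
    a=W.reshape(-1,3);L=(a[:,:2]-o)@dd;X=(a[:,:2]-o)@nx;Z=a[:,2]
    for nm,s in {"rib":(Z>.094)&(Z<.102)&(abs(X)<.033)&(abs(X)>.022)&(abs(L+.04)<.15),"rim":(Z>.078)&(Z<.09)&(abs(L-.05)<.15)&(abs(X)<.06),"plate":(Z>.03)&(Z<.046)&(abs(X)<.045)&(abs(X)>.033)&(L<.166)&(L>-.2),"stop":(Z>.035)&(Z<.06)&(L>.165)&(L<.22)&(abs(X)<.05)&(abs(X)>.02)}.items():
        if s.sum(): print(n,nm,s.sum(),"L",np.round(np.percentile(L[s],[1,50,99]),4),"X",np.round(np.percentile(X[s],[1,99]),4))
if __name__=="__main__":
    print(np.round(observe()["tool_pos"],4),np.round(observe()["contact_force"],1))
    for n in("top","wrist"): c,P,im,d=shot(n); rep(n,cloud(c,P,d))
E
python3 st.py
```

```text
[ 0.5924 -0.1062  0.0785] [-3.9 -0.5 11.3]
top rim 220 L [-0.0548  0.0061  0.048 ] X [-0.0536  0.0525]
top plate 60 L [-0.0615  0.04    0.0515] X [-0.041  0.044]
top stop 142 L [0.1694 0.1828 0.2025] X [-0.0386  0.0395]
wrist rib 461 L [-0.0913 -0.0871 -0.0847] X [-0.0312  0.0314]
wrist rim 7309 L [-0.0856 -0.0244  0.0262] X [-0.0538  0.0526]
wrist plate 1465 L [-0.1291 -0.0791 -0.0569] X [-0.0426  0.043 ]
```

The carriage slides with the held button (30 mm so far), leaving about 115 mm.

```bash
python3 -m crank '[{"fingers":-1,"tx":0,"ty":0,"tz":-0.06,"roll":0},{"fingers":-1,"tx":0,"ty":0,"tz":-0.17,"roll":0},{"fingers":-1,"tx":0,"ty":0,"tz":-0.32,"roll":0},{"fingers":-1,"tx":0,"ty":0,"tz":-0.5,"roll":0},{"fingers":-1,"tx":0,"ty":0,"tz":-0.7,"roll":0},{"fingers":-1,"tx":0,"ty":0,"tz":-0.88,"roll":0},{"fingers":-1,"tx":0,"ty":0,"tz":-1.02,"roll":0},{"fingers":-1,"tx":0,"ty":0,"tz":-1.1,"roll":0}]'
python3 -m crank '[{"fingers":-1,"tx":0,"ty":0,"tz":-0.06,"roll":0},{"fingers":-1,"tx":0,"ty":0,"tz":-0.17,"roll":0},{"fingers":-1,"tx":0,"ty":0,"tz":-0.34,"roll":0},{"fingers":-1,"tx":0,"ty":0,"tz":-0.55,"roll":0},{"fingers":-1,"tx":0,"ty":0,"tz":-0.77,"roll":0},{"fingers":-1,"tx":0,"ty":0,"tz":-0.97,"roll":0},{"fingers":-1,"tx":0,"ty":0,"tz":-1.12,"roll":0},{"fingers":-1,"tx":0,"ty":0,"tz":-1.2,"roll":0}]'
python3 st.py
```

```text
time: 9.65
tool_pos: [0.5916, -0.0623, 0.0785]
tool_rot: [0.865, 1.569, -0.687]
contact_force: [-3.8, -1.8, 10.7]
opening: 0.0008
time: 10.65
tool_pos: [0.5907, -0.0142, 0.0785]
tool_rot: [0.94, 1.57, -0.612]
contact_force: [-4.3, -1.5, 9.8]
opening: 0.0005
[ 0.5907 -0.0142  0.0785] [-4.3 -1.5  9.8]
top rim 183 L [0.0342 0.1143 0.1398] X [-0.0535  0.0531]
top plate 75 L [-0.0633  0.12    0.1439] X [-0.0411  0.0438]
top stop 139 L [0.1695 0.1824 0.2027] X [-0.0386  0.0395]
wrist rib 466 L [0.0013 0.0053 0.0078] X [-0.031   0.0316]
wrist rim 7292 L [0.0068 0.0681 0.1186] X [-0.0537  0.0526]
wrist plate 1466 L [-0.0366  0.0135  0.0356] X [-0.0424  0.0431]
```

```bash
python3 -m crank '[{"fingers":-1,"tx":0,"ty":0,"tz":-0.05,"roll":0},{"fingers":-1,"tx":0,"ty":0,"tz":-0.12,"roll":0},{"fingers":-1,"tx":0,"ty":0,"tz":-0.2,"roll":0},{"fingers":-1,"tx":0,"ty":0,"tz":-0.28,"roll":0},{"fingers":-1,"tx":0,"ty":0,"tz":-0.36,"roll":0},{"fingers":-1,"tx":0,"ty":0,"tz":-0.42,"roll":0},{"fingers":-1,"tx":0,"ty":0,"tz":-0.47,"roll":0},{"fingers":-1,"tx":0,"ty":0,"tz":-0.5,"roll":0}]'
python3 -m crank '[{"fingers":-1,"tx":0,"ty":0,"tz":-0.01,"roll":0},{"fingers":-1,"tx":0,"ty":0,"tz":-0.02,"roll":0},{"fingers":-1,"tx":0,"ty":0,"tz":-0.03,"roll":0},{"fingers":-1,"tx":0,"ty":0,"tz":-0.04,"roll":0},{"fingers":-1,"tx":0,"ty":0,"tz":-0.05,"roll":0},{"fingers":-1,"tx":0,"ty":0,"tz":-0.06,"roll":0},{"fingers":-1,"tx":0,"ty":0,"tz":-0.06,"roll":0},{"fingers":-1,"tx":0,"ty":0,"tz":-0.06,"roll":0}]'
python3 st.py | grep -v rim
```

```text
time: 11.75
tool_pos: [0.5903, 0.0056, 0.0785]
tool_rot: [0.986, 1.57, -0.566]
contact_force: [-3.8, -1.5, 11.1]
opening: 0.0004
time: 12.75
tool_pos: [0.5903, 0.008, 0.0785]
tool_rot: [1.069, 1.57, -0.483]
contact_force: [-3.6, -1.4, 11.1]
opening: 0.0006
[0.5903 0.008  0.0785] [-3.6 -1.4 11.1]
top plate 72 L [-0.0403  0.0615  0.1644] X [-0.0411  0.0441]
top stop 150 L [0.1661 0.182  0.2024] X [-0.0385  0.0397]
wrist rib 455 L [0.023  0.0271 0.0295] X [-0.031   0.0316]
wrist plate 1465 L [-0.0148  0.0352  0.0573] X [-0.0425  0.043 ]
```

```bash
python3 -m crank '[{"fingers":-1,"tx":0,"ty":0,"tz":-0.01,"roll":0},{"fingers":-1,"tx":0,"ty":0,"tz":-0.02,"roll":0},{"fingers":-1,"tx":0,"ty":0,"tz":-0.03,"roll":0},{"fingers":-1,"tx":0,"ty":0,"tz":-0.04,"roll":0},{"fingers":-1,"tx":0,"ty":0,"tz":-0.05,"roll":0},{"fingers":-1,"tx":0,"ty":0,"tz":-0.06,"roll":0},{"fingers":-1,"tx":0,"ty":0,"tz":-0.06,"roll":0},{"fingers":-1,"tx":0,"ty":0,"tz":-0.06,"roll":0}]'
python3 st.py | grep -v rim
```

```text
time: 13.85
tool_pos: [0.5903, 0.0101, 0.0785]
tool_rot: [0.856, 1.569, -0.696]
contact_force: [-2.9, -2.4, 10.7]
opening: 0.0004
[0.5903 0.0101 0.0785] [-2.9 -2.4 10.7]
top plate 69 L [-0.0374  0.0629  0.166 ] X [-0.0412  0.0441]
top stop 161 L [0.1659 0.1803 0.2026] X [-0.0395  0.0404]
wrist rib 463 L [0.0252 0.0292 0.0317] X [-0.0312  0.0316]
wrist plate 1463 L [-0.0127  0.0373  0.0593] X [-0.0425  0.0429]
```

```bash
python3 -m crank '[{"fingers":-1,"tx":0,"ty":0,"tz":-0.01,"roll":0},{"fingers":-1,"tx":0,"ty":0,"tz":-0.02,"roll":0},{"fingers":-1,"tx":0,"ty":0,"tz":-0.03,"roll":0},{"fingers":-1,"tx":0,"ty":0,"tz":-0.04,"roll":0},{"fingers":-1,"tx":0,"ty":0,"tz":-0.05,"roll":0},{"fingers":-1,"tx":0,"ty":0,"tz":-0.06,"roll":0},{"fingers":-1,"tx":0,"ty":0,"tz":-0.06,"roll":0},{"fingers":-1,"tx":0,"ty":0,"tz":-0.06,"roll":0}]'
python3 st.py | grep -v rim
```

```text
time: 14.95
tool_pos: [0.5907, 0.0111, 0.0786]
tool_rot: [0.571, 1.567, -0.981]
contact_force: [-2.6, -7.8, 10.3]
opening: 0.0008
[0.5907 0.0111 0.0786] [-2.6 -7.8 10.3]
top plate 70 L [-0.0374  0.0629  0.1648] X [-0.0411  0.0439]
top stop 153 L [0.1657 0.1819 0.2026] X [-0.0396  0.04  ]
wrist rib 469 L [0.025  0.0292 0.0316] X [-0.0309  0.0316]
wrist plate 1429 L [-0.0121  0.0373  0.0589] X [-0.0425  0.043 ]
```

The carriage is home: the rib no longer moves, the push force has risen to 7.8 N, and the stop is unmoved. Now straight up, without backing off first, so that friction can't drag it back.

```bash
python3 -m crank '[{"fingers":-1,"tx":-0.04,"ty":0,"tz":0,"roll":0},{"fingers":-1,"tx":-0.08,"ty":0,"tz":0,"roll":0},{"fingers":-1,"tx":-0.14,"ty":0,"tz":0,"roll":0},{"fingers":-1,"tx":-0.22,"ty":0,"tz":0,"roll":0},{"fingers":-1,"tx":-0.35,"ty":0,"tz":0,"roll":0},{"fingers":-1,"tx":-0.6,"ty":0,"tz":0,"roll":0},{"fingers":-1,"tx":-1,"ty":0,"tz":0,"roll":0},{"fingers":-1,"tx":-1.5,"ty":0,"tz":0,"roll":0}]'
python3 -m crank '[{"fingers":-1,"tx":-0.5,"ty":0,"tz":0,"roll":0},{"fingers":-1,"tx":-1,"ty":0,"tz":0,"roll":0},{"fingers":-1,"tx":-1.5,"ty":0,"tz":0.5,"roll":0},{"fingers":-1,"tx":-1.5,"ty":0,"tz":1.2,"roll":0},{"fingers":-1,"tx":-1.5,"ty":0,"tz":2,"roll":0},{"fingers":-1,"tx":-1.5,"ty":0,"tz":2,"roll":0},{"fingers":-1,"tx":-1.5,"ty":0,"tz":2,"roll":0},{"fingers":-1,"tx":-1.5,"ty":0,"tz":2,"roll":0}]'
python3 - <<'E'
from st import *
print(np.round(observe()["tool_pos"],4),np.round(observe()["contact_force"],1))
for n in("top","side","wrist"):
    c,P,im,d=shot(n); W=cloud(c,P,d); rep(n,W)
    if n=="wrist":
        cv2.imwrite("pics/w9.png",im[...,::-1]); a=W.reshape(-1,3);L=(a[:,:2]-o)@dd;X=(a[:,:2]-o)@nx;Z=a[:,2]
        s=(abs(X)<.018)&(L>-.022)&(L<.012)&(Z>.05)&(Z<.12); print("button z",np.median(Z[s]),s.sum())
        s=(abs(X)<.031)&(abs(X)>.026)&(L>-.022)&(L<.012)&(Z>.05)&(Z<.12); print("tower z",np.median(Z[s]),s.sum())
E
```

```text
time: 16.05
tool_pos: [0.59, 0.0133, 0.1383]
tool_rot: [-2.836, 1.571, 1.895]
contact_force: [-0.4, 0.4, -0.1]
opening: 0.0005
time: 17.05
tool_pos: [0.5915, -0.0658, 0.1975]
tool_rot: [2.698, 1.57, 1.147]
contact_force: [-0.1, -0.7, -0.3]
opening: 0.0003
[ 0.5915 -0.0658  0.1975] [-0.1 -0.7 -0.3]
top rib 17 L [0.0231 0.0258 0.0288] X [-0.0302  0.0309]
top rim 364 L [-0.0047  0.0842  0.1642] X [-0.0533  0.0533]
top plate 190 L [-0.0372  0.0456  0.1659] X [-0.041   0.0441]
top stop 151 L [0.1659 0.1819 0.2021] X [-0.0396  0.0402]
side rib 8 L [0.0248 0.0268 0.0338] X [-0.0305 -0.0242]
side rim 186 L [-0.0256 -0.0028  0.0777] X [-0.0415  0.0201]
side plate 171 L [-0.0392  0.0161  0.0988] X [-0.0441  0.0412]
side stop 5 L [0.1987 0.2018 0.208 ] X [-0.0383 -0.0274]
wrist rib 189 L [0.0247 0.0279 0.0313] X [-0.0313  0.0314]
wrist rim 3502 L [-0.0255  0.0101  0.1047] X [-0.0514  0.0505]
wrist plate 1651 L [-0.0365  0.0348  0.0779] X [-0.0428  0.043 ]
button z 0.08467933765870692 1398
tower z 0.07134392832728276 346
```

View pics/w9.png

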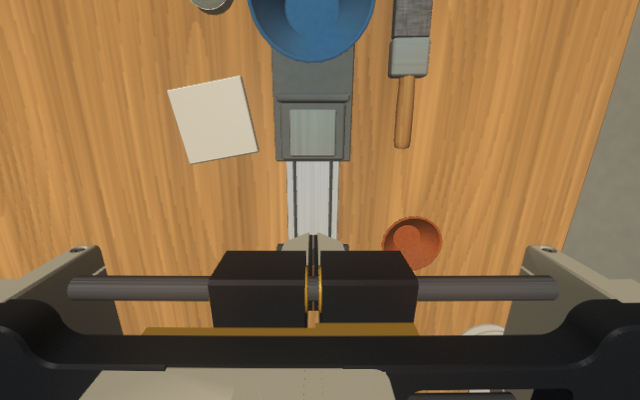

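The wrist view shows the button up at (313,132) (z 0.0847, same as at the start) and the rib still at the home position, with the bystanders in place. One last crop from the top to check the nose/stop gap and the bowl.

```bash
python3 - <<'E'
from st import *
c,P,im,d=shot("top"); W=cloud(c,P,d)
cv2.imwrite("pics/top9.png",cv2.resize(im[180:250,230:400],None,fx=4,fy=4,interpolation=cv2.INTER_CUBIC)[...,::-1])
a=W.reshape(-1,3);L=(a[:,:2]-o)@dd;X=(a[:,:2]-o)@nx;Z=a[:,2]
s=(Z>.074)&(Z<.09)&(L>.045)&(L<.172)&(abs(X)<.06); (e,r)=cv2.minEnclosingCircle(np.c_[L[s],X[s]].astype(np.float32)*1000); print("bowl",e,r,"expected L",-35+146)
E
```

```text
bowl (111.0919189453125, 0.1892479658126831) 54.436363220214844 expected L 111
```

View pics/top9.png

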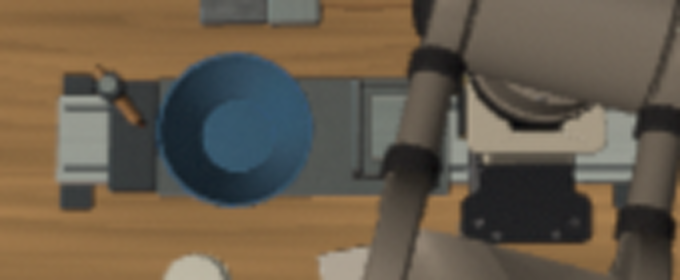

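The crop shows the carriage plate's leading edge flush against the stop at about crop x=158, with the bowl centred at (236,130). The arm is clear, so I'm handing in.

```bash
python3 -c "
from cell import *
print(observe()['time'],observe()['contact_force']); print(hand_in())"
```

```text
17.25 [ 0.88852507 -0.06986918 -0.22846608]
the job is handed in; nothing more can be done
None
```

The carriage is home against the stop with the button up, and I handed the job in at 17.25 s of the 42 s allowed. No verdict is reported.

**What I did:** With the fingers shut, I pressed the lock button about 6 mm (10–11 N). I kept it held down while sliding the carriage about 146 mm to the stop, where the push force rose to 7.8 N and the carriage stopped moving. I then lifted straight up and moved clear.

**Last checks:**
- **Carriage:** the top view shows its nose flush against the stop, and the rib stayed at its home position after release. The stop shows no shift in the depth data.
- **Button:** its top is at z 0.0847, the same as before pressing.
- **Bowl:** its centre is within about 1 mm of where it should be on the cork, and it looks level.
- **Clearance:** the force on the tool is within sensor noise. The bystanders near the rail look undisturbed; I did not recheck the cup, pigment bottle or ring at the end.

**What disagreed:**
- **Tip reach:** `tip_reach` is given as 25 mm, but the wrist depth showed the shut fingertips about level with the TCP, and first contact at TCP z ≈ 0.084 confirmed it. I worked from the measured value.
- **Sideways force:** about 4 N acted sideways on the tool while pressing. I did not explain it, and it did no visible harm.
- **Side camera:** in the final view it saw too few points on the stop to confirm the gap independently.

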